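Find the lid that fits the sample jar

ROBOT

A 6-joint arm with a two-finger parallel gripper is mounted at the origin on the work surface. World frame = base frame: x ahead of the robot, y to its left, z up, the work surface at z = 0. Lengths are in mm, angles in rad, forces in N, time in s.
With the tool pointing down it reaches from about 350 to 725 mm from the base axis. Payload 4.3 kg.
Tool frame: the origin (TCP) lies between the finger pads; the fingertips stand 22 mm ahead of it and the grasp point (between the pads) lies 3 mm ahead of it; z points along the fingers, y is the line along which they close (so a half turn about z gives the same grasp; the last joint's range is limited). The gripper opens to 85 mm and grips with 20 to 120 N. Pads are 22 mm wide; open, the fingers measure 114 mm over their backs; the gripper's body (76 mm by 85 mm) begins 54 mm behind the grasp point. The pads swing forward as they close: fully open they stand 13 mm farther back than shut.
Start: joints at [1.062, 0.377, 0.081, 1.274, 0, 1.46], TCP at [223.289, 529.912, 253.329] pointing down, gripper open.
Joint ranges: [-2.72, 2.72], [-0.84, 1.66], [-1.02, 1.22], [-1.77, 2.12], [-1.37, 1.28], [-3.14, 3.14]. Speed limits (rad/s): [2.57, 2.57, 3.14, 3.14, 3.14, 3.14].

INTERFACE

Orientations are given as a unit quaternion [x, y, z, w].
In Python, from workcell import * gives the robot as it stands.
- The arm moves only by the tool apply_moves, never from a script. Its argument "rows" is a list of rows, each a list of 7 numbers: the shift along the tool's x, y, z in units of 25 mm (1.0 is 25 mm), then the turn, a rotation vector about the tool's x, y, z in units of 5 degrees (1.0 is 5 degrees), then the finger opening in mm, from 0 to 85.4. A call has 1 to 20 rows; each row is the pose to reach, as a shift and turn from the pose commanded when the call began, along the tool's axes at that moment; what a row does not reach only later rows make up. A row lasts 1/8 s, in which the tool goes at most 62.5 mm and 10.7 degrees, less where a joint would pass 70% of its speed; a pose out of reach is approached as far as the arm can. A call with a gripper value outside its range is refused whole. The fingers move at their own pace and stop on an object; the grip force is fixed at half the most. Time passes only in rows, so rows that repeat a pose let the fingers close. It gives the time, the measured TCP pose, the force, the opening and the grip force at its end, in the units of the state.
- sense(): the state, without advancing time (a new reading comes with each control period).
- snapshot(name): name is "side" or "top" or "wrist"; returns (picture, depth): 480x640x3 uint8, red, green, blue; 480x640 float32, mm along the optical axis (not along the pixel's ray), 0 where there is no reading.
- calibration(name): a dict with "fov_y" (degrees; the focal length in pixels is half the picture's height over the tangent of half this angle, whatever the lens; pixels are square), "cx", "cy" (the principal point, pixels), "R" (3x3) and "t" (3): a world point X has camera coordinates R X + t; the wrist camera has in their place "tool_from_camera" (4x4, takes a point from camera to tool coordinates, whose origin is the TCP and whose axes are the flange's). Camera axes: x right, y down, z forward; pixel columns grow to the right and rows downward; lengths in mm; the calibration is good to about 2 mm. A picture is of the moment at which its call begins: read the wrist's pose just before it. calibration takes no time and is no camera call.
- sign_off(): hands the job in; it is judged then, once.
The state is a dict: "t": time; "joints": joint angles; "joint_vel": joint speeds; "joint_efforts": joint torques, N m; "ee_pos": TCP position; "ee_rot": TCP orientation; "contact_force": force on the tool from outside, world axes, zero at the start; "ft_torque": the same for the moment, N m; "gripper_width": finger opening in mm; "gripper_force": force on a finger pad.
Only numpy, scipy, OpenCV 4.12 (cv2) and the standard library are available. Lean on these libraries where they do the work, as an engineer would, in place of code of your own. Each camera call takes 0.05 s, during which the arm holds its last target. There are 200 camera calls.

TASK

Close the sample jar standing at the front of the desk, between the two loose orange lids: only one of them fits, so try them, and screw the right one clockwise until it is fully home against its stop. Leave the other lid lying flat on the desk, open side down, and let go of everything. Don't shift the mug, the mouse or the stapler, and leave the jar at the back alone.

Things in the scene. Friction and masses are not known exactly. Their poses are not given: they have to be found in the camera images.
- lid_1: an orange round screw lid, 99 mm across, about 0.14 kg, lying open side down. Origin: centre of its skirt's lower edge; z up; x along the black grip bar on top (a half turn makes no difference). Skirt 0 to 30 mm high, top plate 30 to 34, bar 34 to 62. Both lids look alike, but keys hidden under the plate differ: each fits only one of the two jars; find which by trying
- lid_2: an orange round screw lid, 99 mm across, about 0.14 kg, lying open side down. Origin: centre of its skirt's lower edge; z up; x along the black grip bar on top (a half turn makes no difference). Skirt 0 to 30 mm high, top plate 30 to 34, bar 34 to 62. Both lids look alike, but keys hidden under the plate differ: each fits only one of the two jars; find which by trying
- lid_1_bar (a point): middle of the grip bar of lid_1, 50 mm above the lid's origin; the bar is 66 mm long (x), 16 mm wide (y), 28 mm tall, stands clear on the plate. Inside the skirt (bore 92 mm), below the two ends of the bar, two lugs 10 mm wide reach in to radius 39 mm, 2 to 8 mm above the skirt's edge
- lid_2_bar (a point): middle of the grip bar of lid_2, 50 mm above the lid's origin; the bar is 66 mm long (x), 16 mm wide (y), 28 mm tall, stands clear on the plate. Inside the skirt (bore 92 mm), below the two ends of the bar, two lugs 10 mm wide reach in to radius 39 mm, 2 to 8 mm above the skirt's edge
- jar_a: a white sample jar, fixed to the desk by its black round base plate (132 mm across, 12 mm thick). Origin: centre of the base's underside, on the desk; z up. Body 92 mm across up to 62 mm, open neck 71 mm across up to the rim at 100 mm. jar_a and jar_b look alike but take different lids; one stands in front (x below 0.60 m), the other at the back (x above 0.70 m), and these places may be swapped
- jar_b: a white sample jar, fixed to the desk by its black round base plate (132 mm across, 12 mm thick). Origin: centre of the base's underside, on the desk; z up. Body 92 mm across up to 62 mm, open neck 71 mm across up to the rim at 100 mm. jar_a and jar_b look alike but take different lids; one stands in front (x below 0.60 m), the other at the back (x above 0.70 m), and these places may be swapped
- jar_a_rim (a point): centre of the rim of jar_a, 100 mm up. Two yellow dots on the base lie 58 mm from the axis, 72 degrees counter-clockwise (from above) of the jar's x and opposite. A lid goes on with its bar along the dots (20 degrees either way, 3 mm of play): its lugs pass the blue threads' gaps and rest on a ledge, lid origin about 77 mm above the jar's
- jar_b_rim (a point): centre of the rim of jar_b, 100 mm up. Two yellow dots on the base lie 58 mm from the axis, 72 degrees counter-clockwise (from above) of the jar's x and opposite. A lid goes on with its bar along the dots (20 degrees either way, 3 mm of play): its lugs pass the blue threads' gaps and rest on a ledge, lid origin about 77 mm above the jar's
- jar_a_home (a point): on the axis of jar_a, 70 mm up: the lid's origin when home. Turned clockwise from the dots a lid sinks 1 mm per 10 degrees (follow it down). The right one stops firmly after 72 degrees, its bar along the jar's x and two white marks on the base, plate on the rim. The wrong one jams after about 32 degrees, 4 mm too high; turn it back to the dots to lift it off
- jar_b_home (a point): on the axis of jar_b, 70 mm up: the lid's origin when home. Turned clockwise from the dots a lid sinks 1 mm per 10 degrees (follow it down). The right one stops firmly after 72 degrees, its bar along the jar's x and two white marks on the base, plate on the rim. The wrong one jams after about 32 degrees, 4 mm too high; turn it back to the dots to lift it off
- mug: a blue mug, 80 mm across, 95 mm tall, handle at its +y side; origin at the centre of its foot; a bystander
- mouse: a black computer mouse, about 80 x 62 mm, 34 mm tall; origin under its rear half; a bystander
- stapler: a red and black stapler, 150 x 38 mm, about 60 mm tall, long side along x; origin at the centre of its underside; a bystander
Not all that is in view belongs to the job. Leave any yellow look-alike of the lid_1 alone. What is shaped like the lid_2 but brown is not meant.

How it is judged:
By the outcome, as a careful person would: the job done as asked, in the order asked, and still so for the second after the job is handed in, with the robot touching nothing.
It also fails if it takes over 64 s, if anything falls off the work surface, if the arm or the gripper's body presses on something with over 40 N, if the wrist force passes 120 N, or if a joint passes its speed limit or range.

## Working session

There is one attempt and no reset: what is moved stays moved. The work goes in short steps, Python scripts to look and compute and a tool call to move; the robot and the scene stay as the last step left them, time stands still between calls to the robot, and variables do not carry over. Pictures are saved under pics/ and viewed, at most 10 in all, crops included, and the job is handed in when it is done.

Besides the shell and the picture viewer there is one more tool, called after "Request:" as a command line: name --pt "numbers of a row" for each row, then --argument value for the rest. apply_moves: Moves the arm, as the interface text tells. Its arguments: {"type":"object","properties":{"rows":{"type":"array","items":{"type":"array","items":{"type":"number"}}}},"required":["rows"]}

```bash
mkdir -p pics; python3 - <<'E'
from workcell import *
import cv2,numpy as np
s=sense();print(s)
for n in("top","side"):
    p,d=snapshot(n);cv2.imwrite(f"pics/{n}0.png",p[...,::-1]);np.save(f"pics/{n}0.npy",d);print(n,calibration(n))
print(calibration("wrist"))
E
```

```text
{'t': 0.0, 'joints': array([ 1.06171354e+00,  3.78073444e-01,  7.96429873e-02,  1.27437340e+00,
       -8.31623910e-07,  1.46048234e+00]), 'joint_vel': array([-0.00089384, -0.00186426,  0.00160241, -0.00085428, -0.00378106,
        0.00097339]), 'joint_efforts': array([ 5.82269149e-05, -4.63608992e+01,  2.69872266e+01,  2.08730920e-02,
       -1.83411908e-04, -7.99980285e-06]), 'ee_pos': array([222.97467059, 529.363663  , 252.36149858]), 'ee_rot': array([ 1.98065867e-01,  9.80188199e-01, -9.56136866e-04, -3.05522412e-04]), 'contact_force': array([ 0.01568297, -0.29440878, -0.27564006]), 'ft_torque': array([-0.01168037, -0.02457183, -0.09161107]), 'gripper_force': 0.0, 'gripper_width': 85.48927412473047}
top {'fov_y': 49.63272536521819, 'cx': 311.32468851159257, 'cy': 243.00364977779523, 'R': array([[ 0.02226713, -0.99970347, -0.00985628],
       [-0.99628068, -0.02136788, -0.08347588],
       [ 0.08324052,  0.01167839, -0.99646105]]), 't': array([ -88.44303696,  532.81892128, 1335.08661341])}
side {'fov_y': 52.528737398046935, 'cx': 319.62748823074634, 'cy': 239.81573044311963, 'R': array([[ 0.78927899, -0.61402426,  0.00358988],
       [-0.37245219, -0.48338916, -0.79222111],
       [ 0.48817829,  0.62394641, -0.61022359]]), 't': array([-472.76707045,  230.18967518, 1025.1774175 ])}
{'fov_y': 59.241208483112615, 'cx': 318.5879437828213, 'cy': 243.75521186723887, 'tool_from_camera': array([[ 2.21125719e-04, -9.64084545e-01, -2.65595445e-01,
         6.64110147e+01],
       [ 9.99999613e-01, -1.28948070e-05,  8.79372451e-04,
        -2.59605128e-01],
       [-8.51214192e-04, -2.65595537e-01,  9.64084170e-01,
        -1.21409722e+02],
       [ 0.00000000e+00,  0.00000000e+00,  0.00000000e+00,
         1.00000000e+00]])}
```

View pics/top0.png

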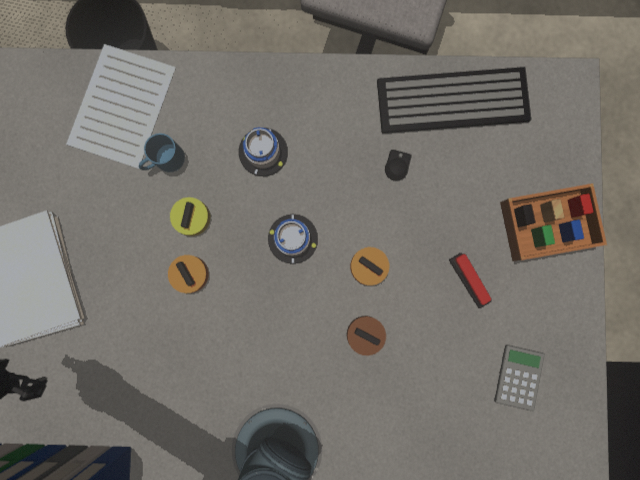

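The orange lids are at about (187,274) and (370,267), with the front jar's base at about (293,239). I'll enlarge this area.

```bash
python3 - <<'E'
import cv2
p=cv2.imread("pics/top0.png")[200:300,155:405]
cv2.imwrite("pics/c1.png",cv2.resize(p,(800,320),interpolation=cv2.INTER_CUBIC))
E
```

```text
(no output)
```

View pics/c1.png

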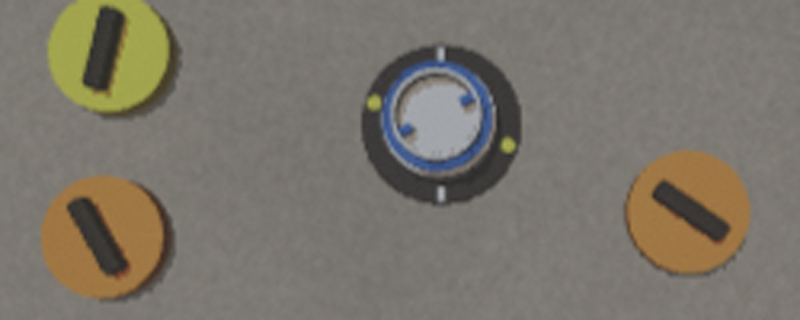

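```bash
cat > h.py <<'E'
import numpy as np
from workcell import *
from scipy.spatial.transform import Rotation as Ro
def ray(n,u,v,z,pose=None):
    c=calibration(n);f=240/np.tan(np.radians(c["fov_y"]/2))
    d=np.array([(u-c["cx"])/f,(v-c["cy"])/f,1])
    if n=="wrist":
        s=pose or sense();R=Ro.from_quat(s["ee_rot"]).as_matrix();T=c["tool_from_camera"]
        o=R@T[:3,3]+s["ee_pos"];d=R@T[:3,:3]@d
    else: o=-c["R"].T@c["t"];d=c["R"].T@d
    return o+d*(z-o[2])/d[2]
def yaw(p,q): d=q-p; return np.degrees(np.arctan2(d[1],d[0]))%180
def toolyaw():
    x=Ro.from_quat(sense()["ee_rot"]).as_matrix()[:,0]; return np.degrees(np.arctan2(x[1],x[0]))
def plan(P,q0yaw,goal,gyaw):  # commanded pose (mm), yaw, goal
    a=np.radians(q0yaw);x=np.array([np.cos(a),np.sin(a),0]);y=np.array([np.sin(a),-np.cos(a),0])
    d=np.array(goal)-P;return np.round([d@x/25,d@y/25,-d[2]/25,-(gyaw-q0yaw)/5],3)
E
python3 - <<'E'
from h import *
g=lambda u,v,z:ray("top",155+u/3.2,200+v/3.2,z)
for n,a,b,z in(("A",(77,204),(118,271),62),("B",(660,188),(722,233),62),("dots",(374,103),(508,145),12),("white",(441,53),(441,194),12),("brown",((354-155)*3.2,(331-200)*3.2),((379-155)*3.2,(344-200)*3.2),62)):
    p,q=g(*a,z),g(*b,z);print(n,(p+q)/2,yaw(p,q),np.linalg.norm(p-q))
E
```

```text
A [445.25497486 239.38804094  62.        ] 33.67403319379761 62.65284324019524
B [ 476.82808611 -228.971956     62.        ] 55.07375993926962 60.130541566985194
dots [545.67382206 -27.53670963  12.        ] 73.77941289944597 115.90034814535467
white [546.27126371 -27.60225099  12.        ] 1.4466478379420664 116.6519356046479
brown [ 297.60571718 -220.17468522   62.        ] 63.98710291170562 69.82727931471014
```

```bash
python3 - <<'E'
from h import *
print(toolyaw()); print(plan([223.29,529.91,253.33],toolyaw()%360,[445.3,239.4,180],213.7))
E
```

```text
157.15048386061744
[-12.696  -7.26    2.933 -11.31 ]
```

Request:
apply_moves --pt "-12.7 -7.26 2.93 0 0 -11.31 50" --pt "-12.7 -7.26 2.93 0 0 -11.31 50" --pt "-12.7 -7.26 2.93 0 0 -11.31 50" --pt "-12.7 -7.26 2.93 0 0 -11.31 50" --pt "-12.7 -7.26 2.93 0 0 -11.31 50" --pt "-12.7 -7.26 2.93 0 0 -11.31 50" --pt "-12.7 -7.26 2.93 0 0 -11.31 50" --pt "-12.7 -7.26 2.93 0 0 -11.31 50" --pt "-12.7 -7.26 2.93 0 0 -11.31 50"

```text
t: 1.23
ee_pos: [444.8, 239.8, 180.0]
ee_rot: [-0.29, 0.957, 0.0, -0.0]
contact_force: [-0.2, 1.0, -0.4]
gripper_width: 49.9
gripper_force: 0.0
```

```bash
python3 - <<'E'
from h import *
import cv2
s=sense();p,d=snapshot("wrist");cv2.imwrite("pics/w1.png",p[...,::-1])
print(s["ee_pos"],toolyaw()%360,s["joints"],s["t"])
import pickle;pickle.dump({k:s[k] for k in("ee_pos","ee_rot")},open("w1.pkl","wb"))
E
```

```text
[444.77869446 239.83918976 179.96970269] 213.7727139914323 [ 3.68572507e-01  2.73031001e-01 -2.60244028e-01  1.03816197e+00
  6.42496873e-04 -2.19988473e-01] 1.225
```

View pics/w1.png

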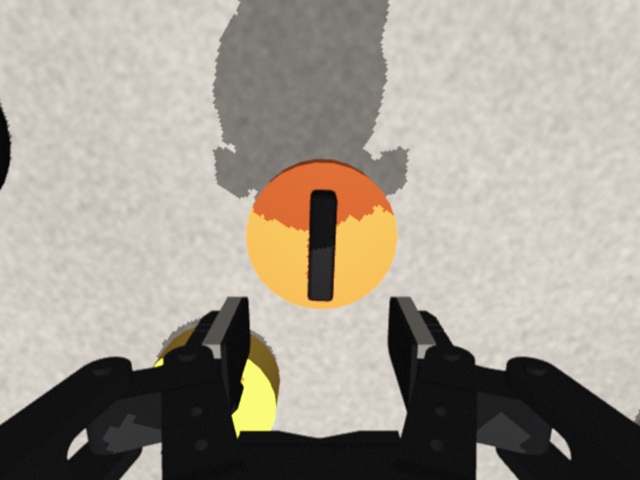

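The wrist view shows the orange lid's plate centred near (322,234), with its bar running from (323,191) to (320,300).

```bash
python3 - <<'E'
from h import *
import pickle;s=pickle.load(open("w1.pkl","rb"))
p,q=ray("wrist",323,191.5,62,s),ray("wrist",320.5,298,62,s);y=yaw(p,q);print((p+q)/2,y,np.linalg.norm(p-q))
c=ray("wrist",322,234,34,s);print(c)
m=(p+q)/2
print(plan([445.3,239.4,180],213.75,[m[0],m[1],59],y+180))
E
```

```text
[444.76825405 241.3607132   62.        ] 32.553093214913204 65.16442134369379
[444.01242416 241.35253297  34.        ]
[-0.026  0.077  4.84   0.239]
```

Request:
apply_moves --pt "-0.03 0.08 2.0 0 0 0.24 50" --pt "-0.03 0.08 3.8 0 0 0.24 50" --pt "-0.03 0.08 4.84 0 0 0.24 50" --pt "-0.03 0.08 4.84 0 0 0.24 50" --pt "-0.03 0.08 4.84 0 0 0.24 0" --pt "-0.03 0.08 4.84 0 0 0.24 0" --pt "-0.03 0.08 4.84 0 0 0.24 0" --pt "-0.03 0.08 4.84 0 0 0.24 0"

```text
t: 2.28
ee_pos: [446.5, 242.3, 60.9]
ee_rot: [-0.28, 0.96, 0.001, 0.002]
contact_force: [-0.9, 0.4, 6.6]
gripper_width: 15.0
gripper_force: 59.7
```

```bash
python3 - <<'E'
from h import *
print(plan([444.8,241.4,59],212.55,[546,-27.5,210],253.6))
E
```

```text
[  2.375 -11.244  -6.04   -8.21 ]
```

Request:
apply_moves --pt "0 0 -2 0 0 0 0" --pt "0 0 -4.2 0 0 0 0" --pt "0.4 -2 -6.04 0 0 -1.5 0" --pt "0.8 -4 -6.04 0 0 -3 0" --pt "1.2 -6 -6.04 0 0 -4.5 0" --pt "1.7 -8 -6.04 0 0 -6 0" --pt "2.1 -10 -6.04 0 0 -7.5 0" --pt "2.38 -11.24 -6.04 0 0 -8.2 0" --pt "2.38 -11.24 -6.04 0 0 -8.2 0" --pt "2.38 -11.24 -6.04 0 0 -8.2 0" --pt "2.38 -11.24 -6.04 0 0 -8.2 0"

```text
t: 3.65
ee_pos: [545.2, -26.5, 210.1]
ee_rot: [-0.599, 0.801, 0.0, -0.0]
contact_force: [-1.3, 0.0, -1.6]
gripper_width: 14.7
gripper_force: 59.0
```

```bash
python3 - <<'E'
from h import *
import cv2
s=sense();p,d=snapshot("wrist");cv2.imwrite("pics/w2.png",p[...,::-1])
print(s["ee_pos"],toolyaw()%360,s["joints"],s["contact_force"])
import pickle;pickle.dump({k:s[k] for k in("ee_pos","ee_rot")},open("w2.pkl","wb"))
E
```

```text
[545.2048178  -26.45455461 210.08746139] 253.57732391355998 [-1.64882119e-01  3.33953190e-01 -9.44526344e-02  1.14282354e+00
  3.18651275e-04 -1.44892867e+00] [-1.29047028  0.03036265 -1.56476431]
```

View pics/w2.png

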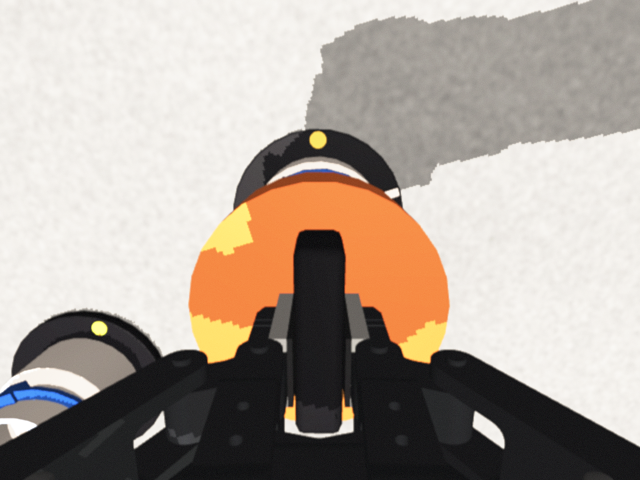

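The near yellow dot is at (318,140) and a white mark at about (392,193). The lid is held straight.

```bash
python3 - <<'E'
from h import *
import pickle;s=pickle.load(open("w2.pkl","rb"))
D=ray("wrist",318,140,12,s);W=ray("wrist",391,193.5,12,s);print(D,W,np.linalg.norm(D-W), 116*np.sin(np.radians(54)))
for yd in (73.8,73,74.5):
    a=np.radians(yd);print(yd,D[:2]+58*np.array([np.cos(a),np.sin(a)]))
# lid bar ends & plate
p=ray("wrist",320,231,210.1-60.9+62,s);print(p, s["ee_pos"])
x=Ro.from_quat(s["ee_rot"]).as_matrix()[:,:2];print((p-s["ee_pos"])@x)
E
```

```text
[529.79496315 -82.75341069  12.        ] [487.74602436 -29.17652792  12.        ] 68.10723618173485 93.8459713474939
73.8 [545.9764473  -27.05637692]
73 [546.75252202 -27.28773484]
74.5 [545.29478896 -26.8628444 ]
[534.68853717 -63.07042384 211.2       ] [545.2048178  -26.45455461 210.08746139]
[38.09486847 -0.26889063]
```

Request:
apply_moves --pt "0.05 -0.03 0.9 0 0 0 0" --pt "0.05 -0.03 1.7 0 0 0 0" --pt "0.05 -0.03 2.0 0 0 0 0" --pt "0.05 -0.03 2.3 0 0 0 0" --pt "0.05 -0.03 2.6 0 0 0 0" --pt "0.05 -0.03 2.8 0 0 0 0" --pt "0.05 -0.03 2.88 0 0 0 0" --pt "0.05 -0.03 2.88 0 0 0 0"

```text
t: 4.7
ee_pos: [546.2, -28.9, 138.3]
ee_rot: [-0.598, 0.801, -0.0, 0.0]
contact_force: [-0.0, 0.3, -1.8]
gripper_width: 15.0
gripper_force: 59.1
```

Request:
apply_moves --pt "0 0 0.03 0 0 0 0" --pt "0 0 0.04 0 0 0 0" --pt "0 0 0.06 0 0 1 0" --pt "0 0 0.08 0 0 2 0" --pt "0 0 0.1 0 0 3 0" --pt "0 0 0.12 0 0 4 0" --pt "0 0 0.14 0 0 5 0" --pt "0 0 0.16 0 0 6 0" --pt "0 0 0.18 0 0 7 0" --pt "0 0 0.2 0 0 8 0" --pt "0 0 0.2 0 0 8 0"

```text
t: 6.08
ee_pos: [547.0, -29.2, 134.0]
ee_rot: [-0.289, 0.957, -0.001, 0.001]
contact_force: [0.1, -1.0, 5.8]
gripper_width: 14.9
gripper_force: 60.0
```

```bash
python3 - <<'E'
from h import *
s=sense();print(s["ee_pos"],toolyaw()%360,s["contact_force"],s["ft_torque"],s["joints"])
E
```

```text
[547.04835657 -29.17492526 133.95645442] 213.54234723144253 [ 0.06798842 -0.95488212  5.80927184] [-0.06256181  0.13253354 -0.04782643] [-1.69036878e-01  3.85289311e-01 -2.25245676e-01  9.57909432e-01
 -9.52490477e-05 -7.54460003e-01]
```

40° turned with no resistance, past where the wrong lid would jam, so I'll continue to the stop.

Request:
apply_moves --pt "0 0 0.02 0 0 1 0" --pt "0 0 0.04 0 0 2 0" --pt "0 0 0.06 0 0 3 0" --pt "0 0 0.08 0 0 4 0" --pt "0 0 0.1 0 0 5 0" --pt "0 0 0.12 0 0 6 0" --pt "0 0 0.13 0 0 6.4 0" --pt "0 0 0.13 0 0 6.8 0" --pt "0 0 0.13 0 0 7.1 0" --pt "0 0 0.13 0 0 7.1 0"

```text
t: 7.32
ee_pos: [547.0, -28.1, 131.0]
ee_rot: [0.015, 1.0, 0.001, 0.001]
contact_force: [-0.3, 0.2, 7.2]
gripper_width: 14.8
gripper_force: 72.0
```

```bash
python3 - <<'E'
from h import *
import cv2
s=sense();print(s["ee_pos"],toolyaw()%360,s["contact_force"],s["ft_torque"],s["joints"])
p,d=snapshot("wrist");cv2.imwrite("pics/w3.png",p[...,::-1])
E
```

```text
[547.03211423 -28.11271357 130.98603648] 178.31137456282292 [-0.28751579  0.20254918  7.19231297] [0.31844024 0.28912595 1.18639956] [-0.16802328  0.38754608 -0.23015467  0.95077732  0.00161221 -0.13855094]
```

View pics/w3.png

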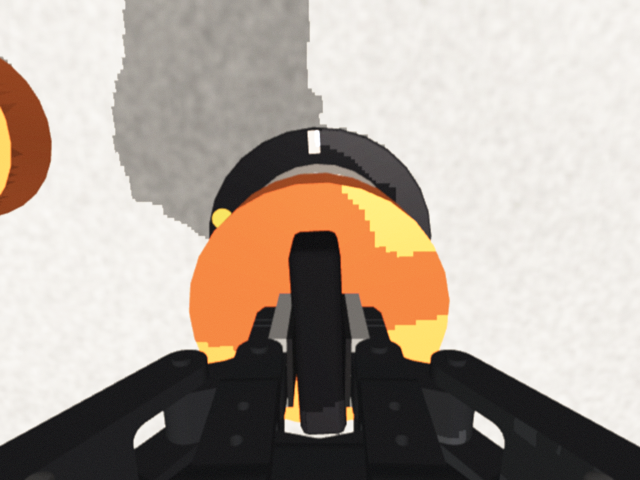

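Request:
apply_moves --pt "0 0 0.02 0 0 0.4 0" --pt "0 0 0.02 0 0 0.8 0" --pt "0 0 0.02 0 0 0.8 0"

```text
t: 7.75
ee_pos: [546.7, -29.9, 131.2]
ee_rot: [0.05, 0.999, -0.002, 0.001]
contact_force: [-3.5, -3.0, 12.5]
gripper_width: 14.7
gripper_force: 76.7
```

```bash
python3 - <<'E'
from h import *
s=sense();print(s["ee_pos"],toolyaw()%360,s["contact_force"],s["ft_torque"])
E
```

```text
[546.73180609 -29.9215281  131.1681881 ] 174.28831647676782 [-3.52192977 -2.96996958 12.51907168] [-0.63218358  0.74367244  1.3775988 ]
```

The torque rises against a firm stop and the height no longer changes, so I'll release and rise.

Request:
apply_moves --pt "0 0 -0.03 0 0 -0.5 15" --pt "0 0 -0.03 0 0 -0.5 45" --pt "0 0 -0.03 0 0 -0.5 50" --pt "0 0 -0.03 0 0 -0.5 50" --pt "0 0 -1 0 0 -0.5 50" --pt "0 0 -2.5 0 0 -0.5 50" --pt "0 0 -4 0 0 -0.5 50" --pt "0 0 -4 0 0 -0.5 50"

```text
t: 8.75
ee_pos: [548.2, -29.2, 232.5]
ee_rot: [0.031, 1.0, -0.0, 0.003]
contact_force: [-0.1, 0.6, 0.0]
gripper_width: 49.8
gripper_force: 0.0
```

```bash
python3 - <<'E'
from h import *
import cv2,pickle
s=sense();print(s["ee_pos"],toolyaw()%360,s["contact_force"])
p,d=snapshot("wrist");cv2.imwrite("pics/w4.png",p[...,::-1]);np.save("pics/w4.npy",d)
pickle.dump({k:s[k] for k in("ee_pos","ee_rot")},open("w4.pkl","wb"))
p,d=snapshot("side");cv2.imwrite("pics/s4.png",p[...,::-1])
E
```

```text
[548.20327571 -29.19346532 232.4989873 ] 176.50075978735313 [-0.12368005  0.56346921  0.01385131]
```

View pics/w4.png

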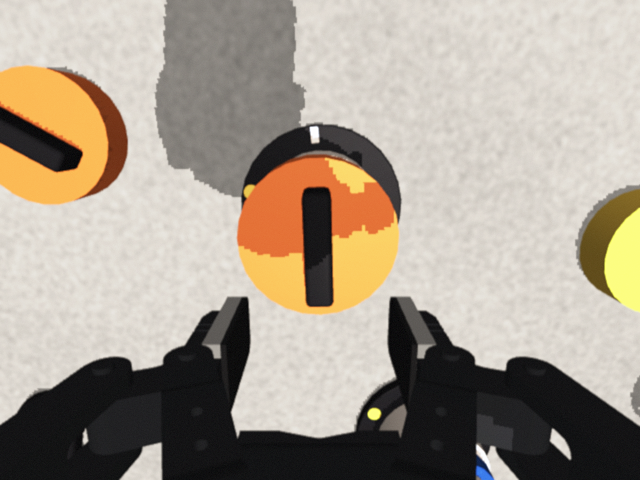

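View pics/s4.png

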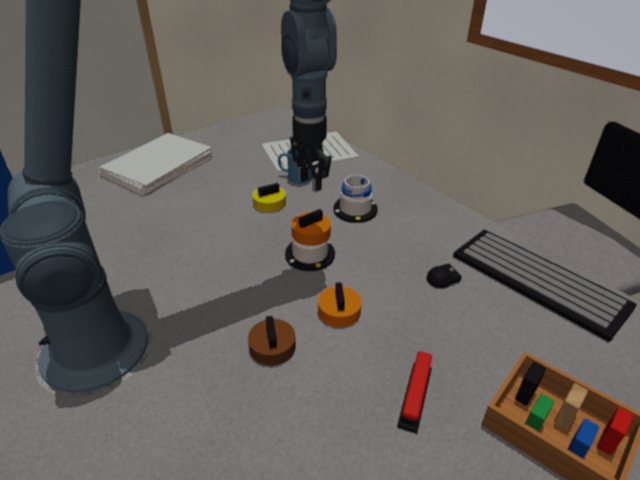

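The wrist view shows the lid on the jar, its bar running (317,189)–(319.5,304) and pointing towards the white mark at (314,134). The side view shows the lid level, with the other orange lid and the bystanders in place. Next I'll check its angle and height.

```bash
python3 - <<'E'
from h import *
import pickle;s=pickle.load(open("w4.pkl","rb"));d=np.load("pics/w4.npy")
p,q=ray("wrist",316.5,189,132,s),ray("wrist",319.5,304,132,s);print((p+q)/2,yaw(p,q),np.linalg.norm(p-q))
W=ray("wrist",314,134,12,s);print(W)
c=calibration("wrist");f=240/np.tan(np.radians(c["fov_y"]/2));T=c["tool_from_camera"];R=Ro.from_quat(s["ee_rot"]).as_matrix()
for u,v in((270,230),(270,270),(370,250),(350,280),(317,230),(317,280),(300,60)):
    z=d[v-2:v+3,u-2:u+3];z=np.median(z);P=T[:3,:3]@(np.array([(u-c["cx"])/f,(v-c["cy"])/f,1])*z)+T[:3,3];print((R@P+s["ee_pos"])[2])
E
```

```text
[546.29032968 -29.71381104 132.        ] 177.92719722173223 65.51813502441452
[487.9854655  -29.44498797  12.        ]
105.08219786734988
105.08375888168145
104.74792133938428
105.12782121654047
133.00986965526158
133.124024839019
0.7185249307705135
```

```bash
python3 -c "
from workcell import *
print(sign_off())"
```

```text
the job is handed in; nothing more can be done
None
```

The front jar is closed: the first lid I tried (the left one, at +y) fitted and is screwed clockwise to its firm stop, with its plate about 104 mm up, as it should be when home. The other orange lid was never touched, the gripper is open and clear, and the job is handed in.

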